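Park a conveyor roller behind the sprung catch of its sloping rack

TASK

Clear the loading place of the small sloping rack for the next conveyor roller: the loose roller lying against the low stop has to be parked. Push it gently up the rails, without lifting it off them, into the free bay just past the lower yellow spring catch, and keep your hand on it until that catch has sprung up behind it; only then let it lean back on the catch, take your hand away and leave it standing there. The roller parked in the upper bay must stay in its bay, and leave the spanner, the grease tin and the threadlocker bottle where they are.

Things in the scene. Friction and masses are not known exactly. Their poses are not given: they have to be found in the camera images.
- rack: Sloping roller rack fixed to the bench: two aluminium angle rails 222 mm long, 150 mm wide overall, on legs, feet 176 mm wide. Origin on the bench under its middle; z up, y level, pointing up-slope (rails rise 8 degrees towards +y), x across, along the rollers. Rail surface 62 mm above the bench at the middle. Outer flanges 16 mm above the rail surface guide the tube ends with 7 mm play each side.
- catch_line (a point): Middle of the rack's width, at rail-surface height, over the pivot of the lower yellow catch (30 mm down-slope of the rack's middle). Axes tilted with the rails: y up-slope along them, z square to them, x across. Along this y: face of the low stop (bar 10 mm high above the rails) -75 mm, upper catch pivot +70 mm, end buffers +131 mm.
- upper_catch_line (a point): The same point and axes for the upper yellow catch.
- catch (a joint): Lower yellow catch: flap 32 mm wide, 6 mm thick, mid-width, pivot 9 mm below the rail surface. 0 = up, square to the rails, tip 13 mm above them, stopped against down-slope push; grows as it folds up-slope (about 1.25 rad under a roller, max 1.5). Light spring, 0.5 to 1.2 N at the tip. A roller from below folds it; it springs up when the roller's axis is about 33 mm past the pivot.
- roller_center (a point): Centre of the loose conveyor roller: steel tube 50 mm diameter, 130 mm long, black end caps, 12 mm axle ends (152 mm over all), about 0.4 kg. Own x axis = roller axis. Starts against the low stop, axis 54 mm down-slope of catch_line and 25 mm above the rail surface; rolls back down when let go before the catch is up behind it.
- roller: The same loose roller, same origin. Leaning back on the catch its axis is 24 mm up-slope of catch_line; pushed on, it touches the parked roller at 43 mm.
- parked_roller_center (a point): Centre of the second, equal roller, already parked in the upper bay: it leans on the upper catch, its axis 24 mm up-slope of upper_catch_line; it can move 13 mm further up-slope to the buffers, and rolls back.
- spanner: Open-ended spanner 30 x 137 x 8 mm lying on the bench on the far side of the rack; origin under its middle.
- grease_tin: Round tin with green lid, 69 mm diameter, 28 mm high, on the bench on the far side of the rack; origin under its middle.
- threadlock: Red bottle with a white nozzle, 34 mm wide and 98 mm high, standing on the bench behind the rack; origin under its middle.

How it is judged:
On the way:
1. the roller is past the lower catch and the catch has sprung up behind it while the hand is still on the roller (y of roller_center in the frame of catch_line between 0.018 and 0.06 m and value of joint catch below 0.2 rad and contact force between any of the fingers, the arm and roller above 0.1 N), for 0.1 s.
At the end, for the whole second after the job is handed in: The loose roller leans at rest on the raised lower catch (axis 16 to 32 mm up-slope of its pivot line, 18 to 32 mm above the rails, square within 0.1 rad, under 20 mm/s; catch under 0.2 rad); the parked roller is still on the rails, 16 to 40 mm past its own catch (y of roller_center in the frame of catch_line between 0.016 and 0.032 m and z of roller_center in the frame of catch_line between 0.018 and 0.032 m and angle between the x axis of roller and the x axis of rack, either way round below 0.1 rad and value of joint catch below 0.2 rad and linear speed of roller below 0.02 m/s and y of parked_roller_center in the frame of upper_catch_line between 0.016 and 0.04 m and z of parked_roller_center in the frame of upper_catch_line below 0.032 m); the robot touches nothing.
It fails at once if the roller is lifted off the rails (its axis over 40 mm above the rail surface) (z of roller_center in the frame of catch_line above 0.04 m).
It fails at once if the roller runs free, faster than 0.2 m/s with no hand on it (contact force between each of the fingers, the arm and roller below 0.01 N and linear speed of roller above 0.2 m/s).
It fails at once if the spanner, the grease tin or the threadlocker bottle is moved by more than 40 mm (distance of any of spanner, grease_tin, threadlock from where it was at the start of the episode above 0.04 m).
It also fails if it takes over 40 s, if anything falls off the work surface, if the arm or the gripper's body presses on something with over 40 N, if the wrist force passes 120 N, or if a joint passes its speed limit or range.

ROBOT

A 7-joint arm with a two-finger parallel gripper is mounted at the origin on a cart in front of the work surface, level with it; the furniture and walls round the work are solid. World frame = base frame: x ahead of the robot, y to its left, z up, the work surface at z = 0. Lengths are in m, angles in rad, forces in N, time in s.
With the tool pointing down it reaches from about 0.35 to 0.9 m from the base axis. Payload 19.9 kg.
Tool frame: the origin (TCP) lies at the very end of the fingers, on their centre line; the grasp point (between the pads) lies 19 mm behind it; z points along the fingers, y is the direction in which the jaws open and shut (so a half turn about z gives the same grasp; the last joint's range is limited). The gripper opens to 94 mm and grips with 3 to 60 N. Pads are 16 mm wide; open, the fingers measure 119 mm over their backs; the gripper's body (75 mm by 177 mm) begins 78 mm behind the grasp point.
Start: joints at [-1.216, 0.417, -0.01, 1.614, 0.005, 1.111, -0.053], TCP at [0.242, 0.576, 0.205] pointing down, gripper open.
Joint ranges: [-2.81, 2.81], [-0.39, 2.02], [-1.27, 1.25], [0.06, 2.57], [-1.19, 4.33], [0.19, 2], [-2.82, 2.82]. Speed limits (rad/s): [1.89, 1.89, 2.39, 2.39, 3.01, 3.01, 3.01].

INTERFACE

Orientations are given as a unit quaternion [w, x, y, z].
In Python, from station import r gives the robot as it stands.
- The arm moves only by the tool move_arm, never from a script. Its argument "rows" is a list that holds one entry, the list of rows, each a list of 7 numbers: the shift along the tool's x, y, z normalised to -1 to 1, where 1 is 100 mm, then the turn, a rotation vector about the tool's x, y, z normalised to -1 to 1, where 1 is 180 degrees, then the closure, from 0 (fully open) to 1 (shut). A call has 1 to 5 rows; each row shifts and turns the commanded pose from where the row before left it, along the tool's axes as they then stand; what a row does not reach is not made up. A row lasts 1/8 s, in which the tool goes at most 62.5 mm and 10.7 degrees, less where a joint would pass 70% of its speed; a pose out of reach is approached as far as the arm can. A call with a number of a shift or a turn outside -1 to 1 is refused whole. A call with a gripper value outside its range is refused whole. The fingers move at their own pace and stop on an object; "newtons" is the grip in N (left out, the last holds). Time passes only in rows, so rows that do not move let the fingers close. It gives the time, the measured TCP pose, the force and the opening at its end, in the units of the state.
- r.get_obs(): the state, without advancing time (a new reading comes with each control period).
- r.read_camera(name): name is "scene" or "side" or "wrist"; returns a dict with "image" (384x512x3 uint8, red, green, blue), "intrinsics" (3x3 intrinsics, pixels), "D" ([k1, k2, p1, p2, k3] as OpenCV has them; the pictures are not rectified), "world_from_camera" (4x4, takes a point from camera to world coordinates); the wrist camera has in their place "hand_eye" (4x4, takes a point from camera to tool coordinates, whose origin is the TCP and whose axes are the flange's). Camera axes: x right, y up, looking along -z (the intrinsics and any distortion apply to the point x, -y, -z); pixel columns grow to the right and rows downward; lengths in m; the calibration is good to about 2 mm. A picture is of the moment at which its call begins: read the wrist's pose just before it. There is no depth.
- r.finish_job(): hands the job in, once; it reports no verdict.
The state is a dict: "clock": time; "qpos": joint angles; "qd": joint speeds; "joint_efforts": joint torques, N m; "tcp_pos": TCP position; "orientation": TCP orientation; "ft_force": force on the tool from outside, world axes, zero at the start; "moment": the same for the moment, N m; "opening": finger opening in m.
Only numpy, scipy, OpenCV 4.12 (cv2) and the standard library are available. Lean on these libraries where they do the work, as an engineer would, in place of code of your own. Each camera call takes 0.05 s, during which the arm holds its last target. There are 200 camera calls.

## Working session

There is one attempt and no reset: what is moved stays moved. The work goes in short steps, Python scripts to look and compute and a tool call to move; the robot and the scene stay as the last step left them, time stands still between calls to the robot, and variables do not carry over. Pictures are saved under pics/ and viewed, about 8 in all and at most 12, crops included, and the job is handed in when it is done.

Besides the shell and the picture viewer there is one more tool, called after "Emit:" by a JSON object that holds its "fn" and its "kwargs", one argument or row to a line. move_arm: Moves the arm, as the interface text tells. Its arguments: {"type":"object","properties":{"rows":{"type":"array","items":{"type":"array","items":{"type":"array","items":{"type":"number"}}}},"newtons":{"type":"number"}},"required":["rows"]}

```bash
ls; mkdir -p pics; python3 - <<'E'
from station import r
import cv2,numpy as np,pickle
o=r.get_obs();print(o)
d={}
for n in("scene","side"):
    c=r.read_camera(n);d[n]=c;cv2.imwrite(f"pics/{n}0.png",c["image"][:,:,::-1]);print(n,c["intrinsics"],c["D"],c["world_from_camera"])
pickle.dump(d,open("cams.pkl","wb"))
E
```

```text
pics
{'clock': 0.0, 'qpos': array([-1.21549606,  0.41795351, -0.01030502,  1.61414072,  0.00469786,
        1.1107011 , -0.05297438]), 'qd': array([ 0.00063671,  0.00074546,  0.00114599, -0.00186982, -0.00099271,
        0.00071929,  0.00038188]), 'joint_efforts': array([ 1.73745761e-04, -8.51267624e+01,  6.38784338e-01, -4.25962293e+01,
       -4.86247928e-02,  1.87862513e-02,  1.04532523e-04]), 'tcp_pos': array([0.24141328, 0.57610199, 0.20485211]), 'orientation': array([-7.34111382e-05,  1.97084101e-01,  9.80386408e-01, -5.84853871e-04]), 'ft_force': array([-0.11700175, -0.25827192, -0.24436526]), 'moment': array([-0.04552392, -0.00504582, -0.00323004]), 'opening': 0.09399477400391658}
scene [[449.2622151    0.         257.59460705]
 [  0.         449.2622151  195.54320224]
 [  0.           0.           1.        ]] [-0.06923692  0.          0.          0.          0.        ] [[ 0.72497892  0.42626534 -0.54102072  0.15878276]
 [-0.68857795  0.42994904 -0.58395568 -0.39300488]
 [-0.01630873  0.79589049  0.60522091  0.63380945]
 [ 0.          0.          0.          1.        ]]
side [[404.54066536   0.         256.16213385]
 [  0.         404.54066536 192.57781613]
 [  0.           0.           1.        ]] [-0.09949031  0.          0.          0.          0.        ] [[ 0.83192688 -0.2099433   0.51363555  1.07409353]
 [ 0.55478022  0.3327152  -0.76257426 -0.49329336]
 [-0.010797    0.91936087  0.39326711  0.43413384]
 [ 0.          0.          0.          1.        ]]
```

View pics/scene0.png

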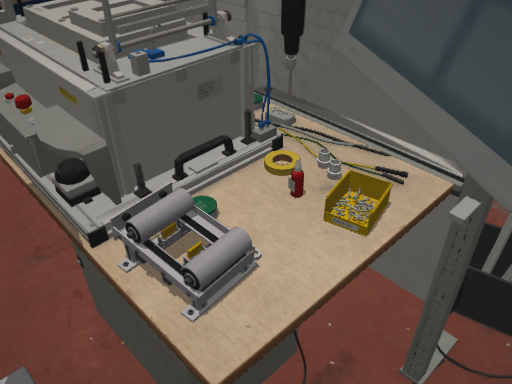

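View pics/side0.png

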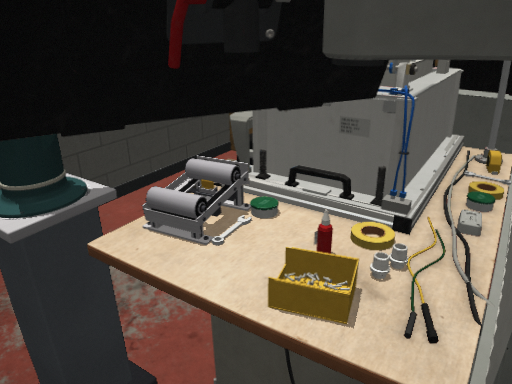

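The scene view shows the rack near (185,250), with the loose roller at about (218,257) and the parked one at about (160,215). In the side view the rack is near (200,200), with the tin and spanner just beyond it. I'll enlarge both.

```bash
python3 - <<'E'
import cv2
a=cv2.imread("pics/scene0.png")[180:325,100:270];b=cv2.imread("pics/side0.png")[140:250,130:290]
f=lambda i,k:cv2.resize(i,None,fx=k,fy=k,interpolation=cv2.INTER_CUBIC)
cv2.imwrite("pics/a4.png",f(a,4));cv2.imwrite("pics/b5.png",f(b,5))
E
```

```text
(no output)
```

View pics/a4.png

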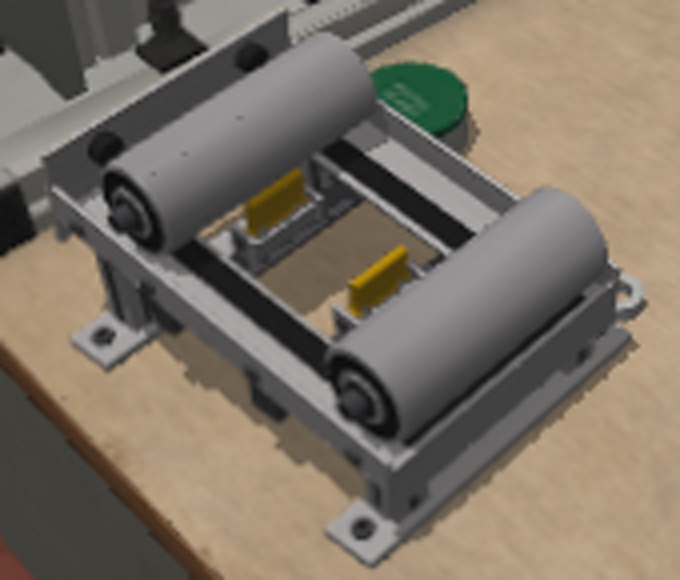

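View pics/b5.png

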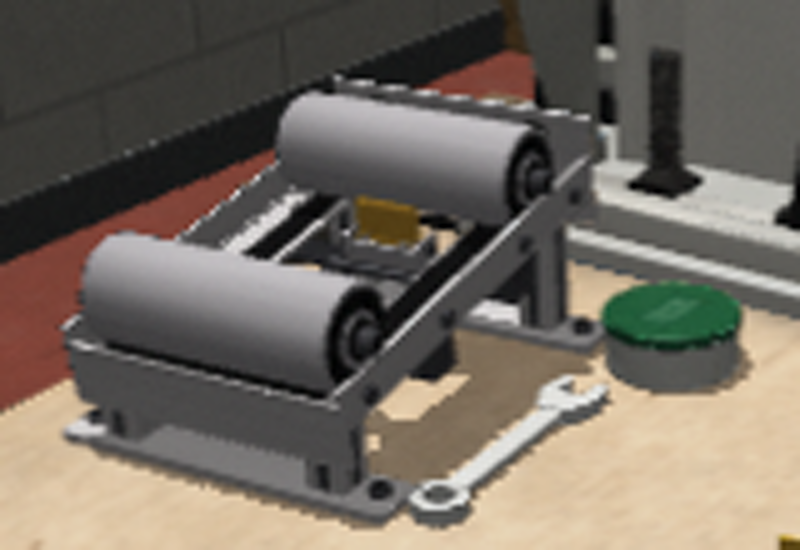

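The crops show these points. Scene: loose roller's near axle end (188.8,280), parked one's (130.5,233.8). Side: loose roller's far axle end (203,208.4), parked one's (237.6,175.6). Both catches are up and the bay is free. I'll cast rays onto the known axis heights.

```bash
cat > h.py <<'E'
import cv2,numpy as np
def ray(c,uv):
    p=cv2.undistortPoints(np.array([[uv]],float),c["intrinsics"],np.array(c["D"]))[0,0]
    T=c["world_from_camera"];return T[:3,3],T[:3,:3]@np.array([p[0],-p[1],-1])
def onz(c,uv,z):
    o,d=ray(c,uv);return o+d*(z-o[2])/d[2]
def pix(c,P):
    T=np.linalg.inv(c["world_from_camera"]);q=T[:3,:3]@P+T[:3,3]
    return cv2.projectPoints(np.array([[q[0],-q[1],-q[2]]]),np.zeros(3),np.zeros(3),c["intrinsics"],np.array(c["D"]))[0].ravel()
E
python3 - <<'E'
import pickle;from h import *
d=pickle.load(open("cams.pkl","rb"));s,t=d["scene"],d["side"]
A=onz(s,(188.8,280),.0751);B=onz(s,(130.5,233.8),.0957);C=onz(t,(203,208.4),.0751);D=onz(t,(237.6,175.6),.0957)
print(A,B,C,D,(A+C)/2,(B+D)/2)
print("len",np.linalg.norm(A-C),np.linalg.norm(B-D),"pitch",np.linalg.norm((A+C-B-D)/2), "expected .1466")
for v in(B-A,D-C,C-A,D-B):print(np.degrees(np.arctan2(v[1],v[0])))
g=onz(t,(130+672/5,140+315/5),.028);print("tin",g)
print("spanner",onz(t,(130+440/5,140+497/5),.008),onz(t,(130+572/5,140+395/5),.008))
E
```

```text
[0.4178135  0.05864642 0.0751    ] [0.39867591 0.20492323 0.0957    ] [0.55808576 0.0743646  0.0751    ] [0.53837037 0.22440728 0.0957    ] [0.48794963 0.06650551 0.0751    ] [0.46852314 0.21466526 0.0957    ]
len 0.14115016182819487 0.1410466875581831 pitch 0.15084116889641092 expected .1466
97.45374634398551
97.48569922238477
6.393596655791144
7.940171691624388
tin [0.5958127  0.25175184 0.028     ]
spanner [0.5889846  0.08029866 0.008     ] [0.58109379 0.1883744  0.008     ]
```

Estimate: rack middle at about (0.4765, 0.154), up-slope yaw about 97.4°. Loose roller centre at about (0.488, 0.0665, 0.075). The plan is to push from the down-slope side with the gripper open, jaw axis along the roller. The two fingertips then straddle the catch, keep the roller square and push near axis height. First I'll turn +60° about tool z.

Emit:
{"fn": "move_arm", "kwargs": {
  "rows": [
    [[0, 0, 0, 0, 0, 0.055, 0], [0, 0, 0, 0, 0, 0.055, 0], [0, 0, 0, 0, 0, 0.055, 0], [0, 0, 0, 0, 0, 0.055, 0], [0, 0, 0, 0, 0, 0.055, 0]]
  ]
}}

```text
clock: 0.72
tcp_pos: [0.2415, 0.5762, 0.2051]
orientation: [0.0, 0.592, 0.806, -0.0]
ft_force: [-0.7, 0.4, -0.6]
opening: 0.094
```

Emit:
{"fn": "move_arm", "kwargs": {
  "rows": [
    [[0, 0, 0, 0, 0, 0.055, 0], [-0.2, 0, 0, 0, 0, 0, 0], [-0.4, 0.1, 0, 0, 0, 0, 0], [-0.4, 0.1, 0, 0, 0, 0, 0], [-0.4, 0.1, 0, 0, 0, 0, 0]]
  ]
}}

```text
clock: 1.35
tcp_pos: [0.2907, 0.4404, 0.2052]
orientation: [0.0, 0.657, 0.754, -0.0]
ft_force: [0.7, -0.3, 0.8]
opening: 0.0937
```

Emit:
{"fn": "move_arm", "kwargs": {
  "rows": [
    [[-0.45, 0.15, 0, 0, 0, 0, 0], [-0.45, 0.15, 0, 0, 0, 0, 0], [-0.45, 0.15, 0, 0, 0, 0, 0], [-0.45, 0.15, 0, 0, 0, 0, 0], [-0.45, 0.15, 0, 0, 0, 0, 0]]
  ]
}}

```text
clock: 1.98
tcp_pos: [0.3959, 0.2277, 0.2054]
orientation: [-0.0, 0.657, 0.754, -0.0]
ft_force: [0.5, 0.0, 0.4]
opening: 0.0941
```

Emit:
{"fn": "move_arm", "kwargs": {
  "rows": [
    [[-0.45, 0.15, 0, 0, 0, 0, 0], [-0.45, 0.15, 0, 0, 0, 0, 0], [-0.45, 0.15, 0, 0, 0, 0, 0], [-0.45, 0.15, 0, 0, 0, 0, 0], [0, 0, 0, 0, 0, 0, 0]]
  ]
}}

```text
clock: 2.6
tcp_pos: [0.4803, 0.056, 0.2054]
orientation: [0.0, 0.659, 0.752, -0.0]
ft_force: [-1.4, 2.1, 0.3]
opening: 0.0945
```

Emit:
{"fn": "move_arm", "kwargs": {
  "rows": [
    [[-0.25, 0.05, 0, 0, 0, 0, 0], [-0.25, 0.04, 0, 0, 0, 0, 0], [0, 0, 0.4, 0, 0, 0, 0], [0, 0, 0.4, 0, 0, 0, 0], [0, 0, 0, 0, 0, 0, 0]]
  ]
}}

```text
clock: 3.22
tcp_pos: [0.4936, 0.0112, 0.1237]
orientation: [-0.001, 0.657, 0.754, -0.002]
ft_force: [0.4, 0.0, 0.2]
opening: 0.0939
```

```bash
python3 - <<'E'
from station import r
import cv2,numpy as np
from h import *
o=r.get_obs();print(o["tcp_pos"],o["orientation"],o["ft_force"])
t=r.read_camera("side");w=r.read_camera("wrist");s=r.read_camera("scene")
print(w["intrinsics"],w["D"],w["hand_eye"])
b=cv2.resize(t["image"][110:260,110:290],None,fx=3,fy=3);c=cv2.resize(s["image"][170:330,100:300],None,fx=2.8,fy=2.8)
cv2.imwrite("pics/w1.png",w["image"][:,:,::-1])
m=np.zeros((600,800,3),np.uint8);m[:450,:400]=b[:,:400];m[:448,400:]=c[:, :400]
cv2.imwrite("pics/m1.png",m[:450,:,::-1])
E
```

```text
[0.49356046 0.0111906  0.12366638] [-0.00133208  0.65674636  0.7541078  -0.00196529] [0.42619453 0.02394063 0.18869328]
[[329.66265547   0.         261.60704643]
 [  0.         329.66265547 189.53686856]
 [  0.           0.           1.        ]] [-0.03331693  0.          0.          0.          0.        ] [[ 2.98892923e-04  9.74245664e-01  2.25489018e-01  6.50722595e-02]
 [ 9.99999936e-01 -2.46380651e-04 -2.61022122e-04  8.93747695e-04]
 [-1.98743540e-04  2.25489082e-01 -9.74245675e-01 -1.79425964e-01]
 [ 0.00000000e+00  0.00000000e+00  0.00000000e+00  1.00000000e+00]]
```

View pics/w1.png

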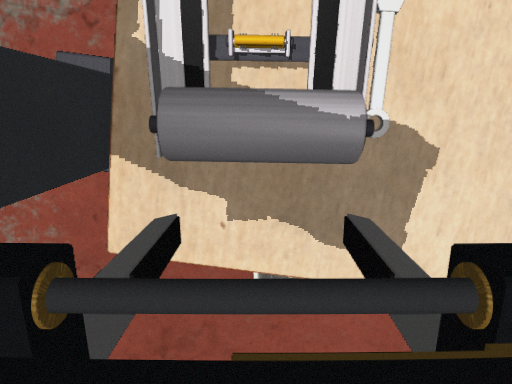

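View pics/m1.png

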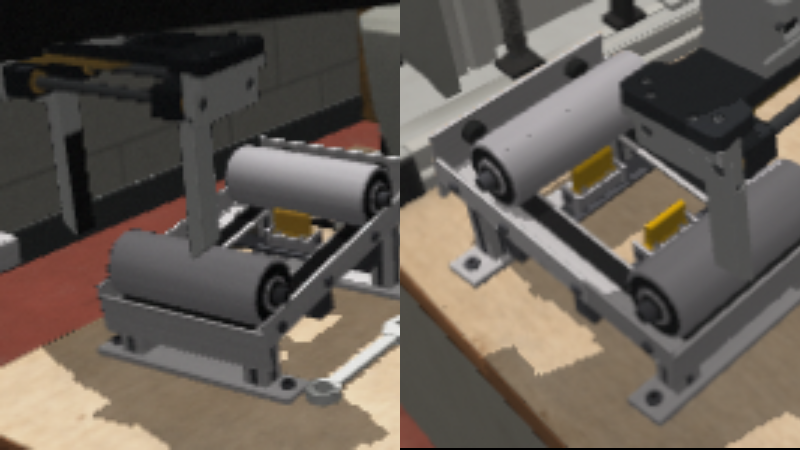

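The wrist view shows the roller spanning columns 158–368 and rows 88–162. Its axle ends are at (155,124) and (370,126), and the fingertips at (180,220) and (343,220). The roller is centred and nearly parallel to the jaws. The stacked view shows both catches up. I'll measure how far the roller is from the tips.

```bash
python3 - <<'E'
import numpy as np,cv2,pickle
from scipy.spatial.transform import Rotation as R
from h import *
K=np.array([[329.663,0,261.607],[0,329.663,189.537],[0,0,1]]);D=[-.03331693,0,0,0,0]
H=np.array([[2.98892923e-04,9.74245664e-01,2.25489018e-01,6.50722595e-02],[9.99999936e-01,-2.46380651e-04,-2.61022122e-04,8.93747695e-04],[-1.98743540e-04,2.25489082e-01,-9.74245675e-01,-1.79425964e-01],[0,0,0,1]])
q=[-0.00133208,0.65674636,0.7541078,-0.00196529]
T=np.eye(4);T[:3,:3]=R.from_quat(q[1:]+q[:1]).as_matrix();T[:3,3]=[0.49356,0.01119,0.12367]
c=dict(intrinsics=K,D=D,world_from_camera=T@H)
inv=np.linalg.inv(T)
L,Rr=onz(c,(155,124),.0751),onz(c,(370,126),.0751)
for P in(L,Rr,(L+Rr)/2):print(P,(inv@np.r_[P,1])[:3])
v=Rr-L;print(np.degrees(np.arctan2(v[1],v[0])),np.linalg.norm(v))
# tangent rays: axis position from bisector of silhouette
o=None;ds=[]
for uv in((262,88),(262,162)):
    o,d=ray(c,uv);d=inv[:3,:3]@d;ds.append(d[[0,2]]/np.linalg.norm(d[[0,2]]))
b=ds[0]+ds[1];half=np.arccos(ds[0]@ds[1])/2;b/=np.linalg.norm(b);oo=(inv@np.r_[o,1])[[0,2]]
print("axis tool x,z",oo+b*.025/np.sin(half))
E
```

```text
[0.41419291 0.0588494  0.0751    ] [ 0.05813766 -0.07183841  0.04887591]
[0.55964566 0.07773664 0.0751    ] [0.05686575 0.07482834 0.04818527]
[0.48691929 0.06829302 0.0751    ] [0.0575017  0.00149497 0.04853059]
7.398535127811108 0.14667389135189834
axis tool x,z [0.05675393 0.05201165]
```

Emit:
{"fn": "move_arm", "kwargs": {
  "rows": [
    [[0, 0.015, 0.2, 0, 0, 0, 0], [0, 0, 0.2, 0, 0, 0, 0], [0, 0, 0.15, 0, 0, 0, 0], [0.1, 0, 0, 0, 0, 0, 0], [0, 0, 0, 0, 0, 0, 0]]
  ]
}}

```text
clock: 4.0
tcp_pos: [0.4958, 0.022, 0.0712]
orientation: [0.0, 0.656, 0.754, 0.0]
ft_force: [0.3, 0.3, 0.5]
opening: 0.0939
```

Emit:
{"fn": "move_arm", "kwargs": {
  "rows": [
    [[0.05, 0, 0, 0, 0, 0, 0], [0.05, 0, 0, 0, 0, 0, 0], [0.05, 0, -0.005, 0, 0, 0, 0], [0.05, 0, -0.007, 0, 0, 0, 0], [0.05, 0, -0.007, 0, 0, 0, 0]]
  ]
}}

```text
clock: 4.62
tcp_pos: [0.4921, 0.0458, 0.0725]
orientation: [0.0, 0.657, 0.754, -0.0]
ft_force: [0.5, -4.1, 3.0]
opening: 0.094
```

```bash
python3 - <<'E'
from station import r
import cv2,numpy as np
o=r.get_obs();print(o["tcp_pos"],o["orientation"],o["ft_force"])
w=r.read_camera("wrist")
cv2.imwrite("pics/w2.png",w["image"][:,:,::-1])
E
```

```text
[0.4920867  0.04579514 0.07252234] [ 1.88006043e-04  6.57021549e-01  7.53871772e-01 -2.04178349e-05] [ 0.52696459 -4.09949759  3.00228216]
```

View pics/w2.png

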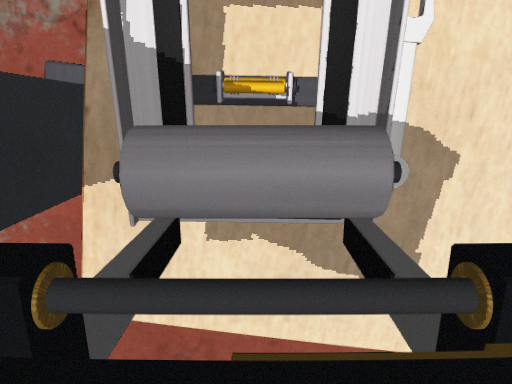

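Contact is made and the roller is square. The axle ends are at (118,172) and (405,172), and the catch is visible at (255,87). The force ratio of about 0.73 shows high pad friction that works against rolling. I'll lower slightly and tilt the fingers 18°, tips up-slope, so they push from just below the axis.

Emit:
{"fn": "move_arm", "kwargs": {
  "rows": [
    [[-0.02, 0, 0.03, 0, 0, 0, 0], [0, 0, 0.03, 0, 0, 0, 0], [0, 0, 0, 0, 0.05, 0, 0], [0, 0, 0, 0, 0.05, 0, 0], [0, 0, 0, 0, 0, 0, 0]]
  ]
}}

```text
clock: 5.3
tcp_pos: [0.492, 0.0394, 0.0653]
orientation: [-0.113, 0.653, 0.743, 0.097]
ft_force: [-0.7, -2.5, 0.8]
opening: 0.0943
```

Emit:
{"fn": "move_arm", "kwargs": {
  "rows": [
    [[0.05, 0, 0.03, 0, 0, 0, 0], [0.05, 0, 0.03, 0, 0, 0, 0], [0.05, 0, 0.009, 0, 0, 0, 0], [0.05, 0, 0.009, 0, 0, 0, 0], [0.05, 0, 0.009, 0, 0, 0, 0]]
  ]
}}

```text
clock: 5.92
tcp_pos: [0.4882, 0.0703, 0.0651]
orientation: [-0.113, 0.65, 0.746, 0.097]
ft_force: [0.1, -3.3, 0.5]
opening: 0.0935
```

```bash
python3 - <<'E'
from station import r
import cv2,numpy as np
o=r.get_obs();print(o["tcp_pos"],o["orientation"],o["ft_force"])
t=r.read_camera("side");w=r.read_camera("wrist")
b=cv2.resize(t["image"][120:250,125:285],None,fx=2.5,fy=2.5,interpolation=cv2.INTER_CUBIC)
m=np.zeros((384,912,3),np.uint8);m[:,:512]=w["image"];m[:325,512:912]=b
cv2.imwrite("pics/m3.png",cv2.resize(m,(800,337))[:,:,::-1])
E
```

```text
[0.48820906 0.07032428 0.06512797] [-0.11253466  0.64957169  0.74567926  0.09672129] [ 0.08080125 -3.31185209  0.53275968]
```

View pics/m3.png

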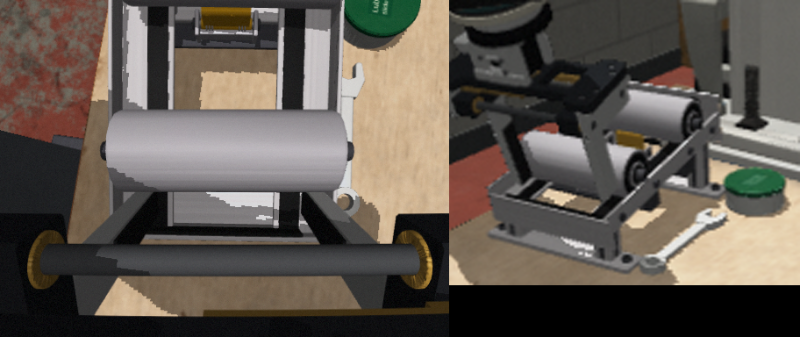

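The roller is rolling smoothly, square, and tracked by both fingers. From the geometry its axis is about 21 mm short of the catch line, so it is just reaching the catch. I'll keep pushing along the slope.

Emit:
{"fn": "move_arm", "kwargs": {
  "rows": [
    [[0.06, 0, 0.01, 0, 0, 0, 0], [0.06, 0, 0.01, 0, 0, 0, 0], [0.06, 0, 0.01, 0, 0, 0, 0], [0.06, 0, 0.01, 0, 0, 0, 0], [0.06, 0, 0.01, 0, 0, 0, 0]]
  ]
}}

```text
clock: 6.65
tcp_pos: [0.4839, 0.1002, 0.069]
orientation: [-0.113, 0.65, 0.745, 0.097]
ft_force: [-0.1, -2.8, 1.1]
opening: 0.094
```

Emit:
{"fn": "move_arm", "kwargs": {
  "rows": [
    [[0.05, 0, 0.009, 0, 0, 0, 0], [0.05, 0, 0.009, 0, 0, 0, 0], [0.05, 0, 0.009, 0, 0, 0, 0], [0.05, 0, 0.009, 0, 0, 0, 0], [0.04, 0, 0.007, 0, 0, 0, 0]]
  ]
}}

```text
clock: 7.28
tcp_pos: [0.4807, 0.124, 0.072]
orientation: [-0.113, 0.65, 0.746, 0.097]
ft_force: [-0.2, -1.7, 0.6]
opening: 0.0943
```

```bash
cat > look.py <<'E'
import sys
from station import r
import cv2,numpy as np
from h import *
o=r.get_obs();p=o["tcp_pos"];print(p,o["orientation"],o["ft_force"])
t=r.read_camera("side");w=r.read_camera("wrist");s=r.read_camera("scene")
f=lambda i,a:cv2.resize(i,a,interpolation=cv2.INTER_CUBIC)
m=np.zeros((600,800,3),np.uint8);m[:300,:400]=f(w["image"],(400,300));m[:300,400:]=f(t["image"][130:235,140:280],(400,300));m[300:,:400]=f(s["image"][180:315,110:290],(400,300))
m[300:,400:]=f(s["image"][205:265,130:210],(400,300))
cv2.imwrite(f"pics/{sys.argv[1]}.png",m[:,:,::-1])
adv=np.array([-.137,.990])@(p[:2]-[.49356,.01119])*1e3
y=-20.
for _ in range(5):
    s_=(p[2]*1e3+10.2-(82.5+.139*y))/.951;y=-54+(adv+31.4+.309*s_-57.2)/.990
print("y",y,"s",s_)
E
python3 look.py m4
```

```text
[0.48067203 0.1240474  0.07197401] [-0.11280591  0.64972527  0.74550248  0.09673652] [-0.24043019 -1.73913185  0.61999485]
y 32.96923773146689 s -5.161604233485101
```

View pics/m4.png

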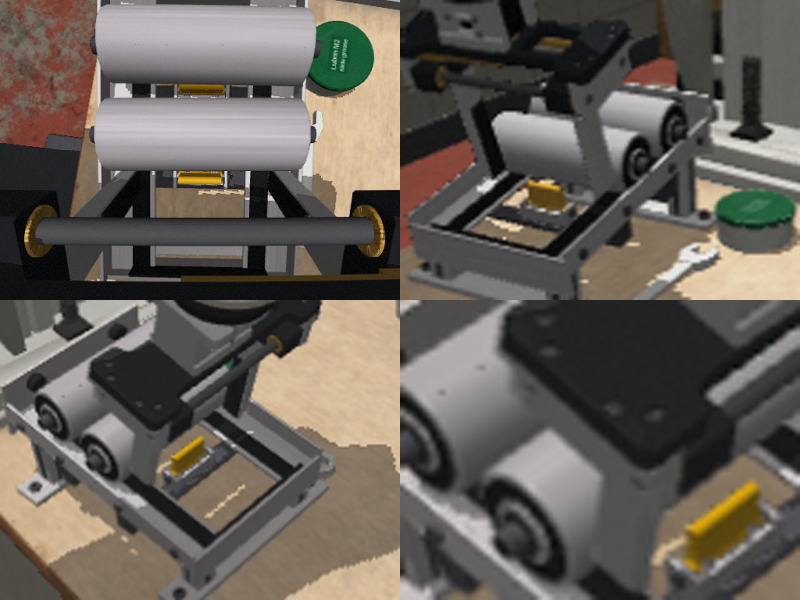

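The lower catch stands up behind the roller: the yellow flap is visible at (543,193) in the side crop and (185,455) in the scene crop. The parked roller has not moved and there is still a gap to it. I'll push 3 mm more for certainty, hold, then ease back slowly.

Emit:
{"fn": "move_arm", "kwargs": {
  "rows": [
    [[0.03, 0, 0.005, 0, 0, 0, 0], [0, 0, 0, 0, 0, 0, 0], [0, 0, 0, 0, 0, 0, 0], [0, 0, 0, 0, 0, 0, 0], [0, 0, 0, 0, 0, 0, 0]]
  ]
}}

```text
clock: 8.05
tcp_pos: [0.4803, 0.1266, 0.0723]
orientation: [-0.113, 0.65, 0.745, 0.097]
ft_force: [0.2, -0.3, -0.2]
opening: 0.0941
```

Emit:
{"fn": "move_arm", "kwargs": {
  "rows": [
    [[-0.03, 0, -0.005, 0, 0, 0, 0], [-0.03, 0, -0.005, 0, 0, 0, 0], [-0.03, 0, -0.005, 0, 0, 0, 0], [-0.03, 0, -0.005, 0, 0, 0, 0], [-0.03, 0, -0.005, 0, 0, 0, 0]]
  ]
}}

```text
clock: 8.68
tcp_pos: [0.4825, 0.1115, 0.0703]
orientation: [-0.113, 0.65, 0.745, 0.097]
ft_force: [1.0, -0.2, 0.0]
opening: 0.0943
```

```bash
python3 look.py m5
```

```text
[0.48246296 0.11148361 0.07031843] [-0.11275459  0.64980484  0.74543639  0.09677116] [ 0.97101457 -0.17770915  0.02130209]
y 20.196919387466167 s -5.03566308250279
```

View pics/m5.png

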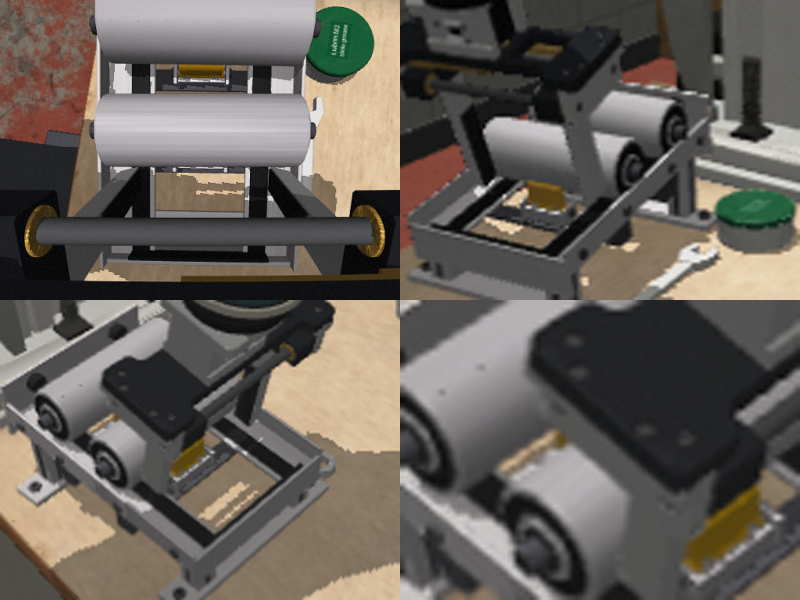

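The roller now leans on the raised catch. I'll withdraw the hand down-slope, then up and clear.

Emit:
{"fn": "move_arm", "kwargs": {
  "rows": [
    [[-0.1, 0, -0.018, 0, 0, 0, 0], [-0.2, 0, -0.035, 0, 0, 0, 0], [-0.2, 0, -0.035, 0, 0, 0, 0], [0.1, 0, -0.3, 0, 0, 0, 0], [0.1, 0, -0.3, 0, 0, 0, 0]]
  ]
}}

```text
clock: 9.45
tcp_pos: [0.489, 0.0623, 0.1278]
orientation: [-0.113, 0.65, 0.745, 0.096]
ft_force: [-0.0, 0.4, -0.8]
opening: 0.094
```

Emit:
{"fn": "move_arm", "kwargs": {
  "rows": [
    [[0, 0, -0.4, 0, 0, 0, 0], [0, 0, -0.4, 0, 0, 0, 0], [0, 0, 0, 0, 0, 0, 0], [0, 0, 0, 0, 0, 0, 0], [0, 0, 0, 0, 0, 0, 0]]
  ]
}}

```text
clock: 10.07
tcp_pos: [0.4921, 0.0402, 0.2028]
orientation: [-0.113, 0.65, 0.745, 0.096]
ft_force: [0.4, 0.2, -0.8]
opening: 0.0938
```

```bash
python3 look.py m6; python3 - <<'E'
from h import *;import pickle
d=pickle.load(open("cams.pkl","rb"));u=np.array([-.129,.992]);O=np.array([.4765,.1545])
# expected pixels of parked & loose (y=24 from catch) near axle end, scene; far end, side
for n,e in(("scene",-.070),("side",.070)):
  for k in(18,24,30,94):
    a=(k-30)/1e3; f=a*.990-.0035; z=.062+a*.139+.0248
    P=np.r_[O+f*u+e*np.array([.992,.129]),z];q=pix(d[n],P);
    x0,y0,sx,sy,ox,oy=((110,180,400/180,300/135,0,300) if n=="scene" else (140,130,400/140,300/105,400,0))
    print(n,k,(q[0]-x0)*sx+ox,(q[1]-y0)*sy+oy)
E
```

```text
[0.49208774 0.0401861  0.20275012] [-0.11334872  0.64975271  0.7454731   0.09614228] [ 0.43105101  0.18412415 -0.75378631]
y -7.695548314769027 s 138.29632820550918
scene 18 109.5786513667464 469.59193709662463
scene 24 104.37950571546683 465.46329385667485
scene 30 99.21635295974335 461.36132630673944
scene 94 46.31061509826863 419.21905777593815
side 18 631.3839249172265 174.8449247297346
side 24 635.2477163313408 171.1635742681513
side 30 639.0734153522941 167.518936179682
side 94 677.6404570228003 130.8003846341119
```

View pics/m6.png

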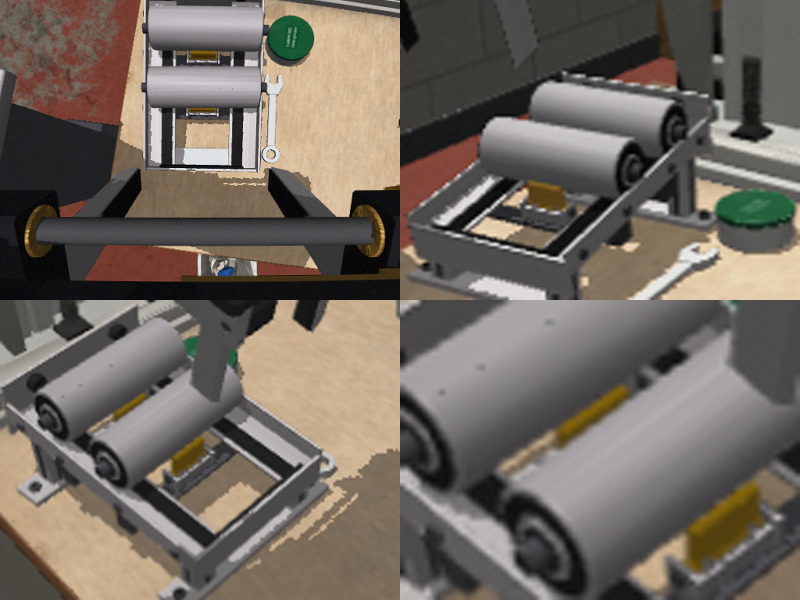

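The loose axle end is at about (104,468) in the scene crop and (632,173) in the side crop, matching the predictions for 24 mm of (104,465) and (635,171). The parked roller is at (48,420) against a predicted (46,419). Both catches are up and the hand is clear.

```bash
python3 -c "
from station import r
print(r.finish_job())"
```

```text
the job is handed in; nothing more can be done
None
```

I rolled the loose roller up the rails into the free bay with the open gripper's fingertips straddling the lower catch, and handed the job in at about 10 s of the 40 s. I pushed until the catch had sprung up behind it, held it there for about 0.5 s, eased it back onto the catch and withdrew the hand.

**Final pictures:** The roller is square on the raised lower catch, with its axis about 20–24 mm up-slope of the pivot line. The parked roller is where it was, about 24 mm past its own catch. The spanner and grease tin look unmoved. The threadlocker bottle was outside my later crops, but the arm never went near it.

**Less certain:**
- **Hand contact:** during the hold the wrist force was only about 0.3 N, which is at noise level. I infer contact from the roller's weight on the slope. Just before the hold, with the catch already looking upright, the reading was 1.7 N.
- **Pad friction:** on first contact with vertical fingers, pad friction worked against the rolling (about 4 N). I tilted the fingers 18°, and the roller then rolled smoothly.

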